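# Take the cutting-oil canister off its stand and stand it in the drip tray

## Task

The cutting-oil canister has to come off its blue stand for refilling. Swing the stand's keeper arm well clear of the canister's foot and leave it there, then lift the canister by its handle, keep it upright, and set it down gently, standing flat inside the drip tray beside the stand. Leave the other things on the bench where they are.

Things in the scene. Friction and masses are not known exactly. Their poses are not given: they have to be found in the camera images.
- stand: Low blue steel stand, fixed. Plate 190 x 150 mm on four legs, top 60 mm above the bench, spanning local x -115 to +75, y +-75 mm. Origin on the bench under the seat's centre; z up; local -x points to the keeper's pivot at (-85, 0) mm. Four lugs 8 mm high at 65 mm radius keep the canister's foot from sliding off.
- keeper (a joint): Flat steel arm on an upright pivot. 0 rad: short end (37 mm) lies over the rim of the canister's foot, blocking a lift; the long end with the knob (75 mm from the pivot) points to the stand's -x. Grows counter-clockwise from above: knob moves towards the stand's -y. Starts at 0 to 0.25; clear of the foot from 0.9; end stop 1.5. Light friction (0.06 N m), stays where left.
- keeper_knob (a point): Top centre of the keeper's knob: upright black round knob, 18 mm diameter, from 72.5 to 122.5 mm above the bench, on the robot's side of the stand, beyond its plate. Its upper 40 mm can be grasped or pushed sideways.
- canister: Closed plain steel canister, 0.5 to 0.8 kg. Origin: centre of its underside, z up. Foot flange 120 mm diameter, 10 mm thick; body 90 mm diameter, flat top at 115 mm; black filler cap to 125 mm at local x = -12 mm; short spout on the local +x side to x = 73, z = 128 mm. Starts standing on the stand, origin 60 mm above the bench.
- handle (a point): Middle of the canister's fixed handle: level black round bar, 16 mm diameter, along local y, 167 mm above the canister's underside, a thin upright at each end (y = +-41 mm); 72 mm of bar is free between them. Gap below the bar 44 mm (34 mm over the filler cap). Pinch it from above across local x. Axes are the canister's.
- tray: Square bare sheet-metal drip tray, fixed, 164 x 164 mm outside, 14 mm high, walls and floor 4 mm (inside 156 x 156 mm, floor 4 mm above the bench). Origin on the bench under its centre, z up, x and y along its sides. It is to the left or right of the stand.
- blades: Bystander: small stack of rusty blade blanks, 180 mm long, 18 mm high, origin under its centre.
- disc: Bystander: thin worn cutting disc lying flat, 125 mm diameter.
- hammer: Bystander: hammer lying on the bench.
- offcut: Bystander: dark red square-tube offcut, 130 x 40 x 40 mm.
Mind the look-alikes: they are no part of the job. There is more than one size of the tray; the job needs the smallest.

How it is judged (in metres and radians):
On the way, in this order (a step that is already met when the one before it is completed fails the run):
1. the keeper is swung clear of the canister's foot (0.9 rad or more) while the canister still stands on the stand (value of joint keeper above 0.9 rad and z of canister in the frame of stand below 0.07 m and horizontal distance between canister and stand below 0.015 m), for 0.2 s.
2. the canister is held by the fingers, upright, at least 30 mm above its seat (z of canister in the frame of stand above 0.09 m and angle between canister's own z axis and vertical below 0.4 rad and contact force between the fingers and canister above 1 N), for 0.2 s.
At the end, for the whole second after the job is handed in: The canister stands flat and at rest inside the drip tray (within 22 mm of the tray's centre along each side, its underside within 4 mm of the tray's floor, upright within 0.06 rad), and the keeper is still clear (0.9 rad or more) (x of canister in the frame of tray between -0.022 and 0.022 m and y of canister in the frame of tray between -0.022 and 0.022 m and z of canister in the frame of tray below 0.008 m and angle between canister's own z axis and vertical below 0.06 rad and linear speed of canister below 0.02 m/s and angular speed of canister below 0.1 rad/s and value of joint keeper above 0.9 rad); the robot touches nothing.
It fails at once if the canister is tipped more than 0.5 rad (angle between canister's own z axis and vertical above 0.5 rad).
It fails at once if the canister is dropped: let go over the tray more than 8 mm above its floor (horizontal distance between canister and tray below 0.08 m and z of canister in the frame of tray above 0.012 m and contact force between the fingers and canister below 0.1 N).
It fails at once if the canister is slammed into the tray (more than 80 N) (contact force between canister and tray above 80 N).
It fails at once if a bystander (blade stack, disc, hammer, tube offcut) is moved more than 30 mm (distance of any of blades, disc, hammer, offcut from where it was at the start of the episode above 0.03 m).
It also fails if it takes over 54 s, if anything falls off the work surface, if the arm or the gripper's body presses on something with over 40 N, if the wrist force passes 120 N, or if a joint passes its speed limit or range.

## Robot

A 6-joint arm with a two-finger parallel gripper is mounted at the origin on the work surface. World frame = base frame: x ahead of the robot, y to its left, z up, the work surface at z = 0. Lengths are in m, angles in degrees, forces in N, time in s.
With the tool pointing down it reaches from about 0.35 to 1 m from the base axis. Payload 7.1 kg.
Tool frame: the origin (TCP) lies at the very end of the fingers, on their centre line; the grasp point (between the pads) lies env.grip_point_offset behind it (env.grip_point_offset is the distance from the TCP to the grasp point, in m); x points along the fingers, y is the direction in which the jaws open and shut, and the axes are right-handed (so a half turn about x gives the same grasp; the last joint's range is limited). The gripper opens to 85 mm and grips with 20 to 120 N. Pads are 22 mm wide; open, the fingers measure 114 mm over their backs; the gripper's body (76 mm by 85 mm) begins 54 mm behind the grasp point. The pads swing forward as they close: fully open they stand 13 mm farther back than shut.
Start: joints at [68.239, 24.242, 93.386, -0, 62.372, -1.089], TCP at [0.221, 0.585, 0.231] pointing down, gripper open.
Joint ranges: [-172.04, 172.04], [-51.8, 120.97], [4.93, 147.93], [-75.15, 255.16], [6.16, 154.13], [-145.62, 145.62]. Speed limits (degrees/s): [136.94, 136.94, 172.46, 180, 180, 180].

## Interface

Orientations are given as [roll, pitch, yaw] about the fixed x, y, z axes, in that order (R = Rz(yaw) Ry(pitch) Rx(roll)).
In Python, from bench import env gives the robot as it stands.
- The arm moves only by the tool jog_arm, never from a script. Its argument "commands" is a list of rows, each a list of 7 numbers: the turn, a rotation vector about the tool's x, y, z in degrees, then the shift along the tool's x, y, z in m, then the opening, from -1 (shut) to 1 (fully open). A call has 1 to 8 rows; each row shifts and turns the commanded pose from where the row before left it, along the tool's axes as they then stand; what a row does not reach is not made up. A row lasts 1/10 s, in which the tool goes at most 50 mm and 8.59 degrees, less where a joint would pass 70% of its speed; a pose out of reach is approached as far as the arm can. A call is refused whole if a number of a shift passes 0.05 or a number of a turn 8.59, either way. A call with a gripper value outside its range is refused whole. The fingers move at their own pace and stop on an object; "newtons" is the grip in N (left out, the last holds). Time passes only in rows, so rows that do not move let the fingers close. It gives the time, the measured TCP pose, the force and the opening at its end, in the units of the state.
- env.get_state(): the state, without advancing time (a new reading comes with each control period).
- env.get_image(name): name is "scene" or "top"; returns the picture (420x560x3 uint8, blue, green, red); there is no depth.
- env.camera_params(name): a dict with "mtx" (3x3 intrinsics, pixels), "camera_from_world" (4x4, takes a point from world to camera coordinates). Camera axes: x right, y down, z forward; pixel columns grow to the right and rows downward; lengths in m; the calibration is good to about 2 mm. A picture is of the moment at which its call begins. camera_params takes no time and is no camera call.
- env.close_job(): hands the job in, once; it reports no verdict.
The state is a dict: "time_s": time; "joints": joint angles; "joint_vel": joint speeds; "effort": joint torques, N m; "tool_pos": TCP position; "tool_rot": TCP orientation; "force": force on the tool from outside, world axes, zero at the start; "wrist_torque": the same for the moment, N m; "gripper_width": opening from 0.0 (shut) to 1.0 (fully open).
Only numpy, scipy, OpenCV 4.12 (cv2) and the standard library are available. Lean on these libraries where they do the work, as an engineer would, in place of code of your own. Each camera call takes 0.05 s, during which the arm holds its last target. There are 200 camera calls.

## Working session

There is one attempt and no reset: what is moved stays moved. The work goes in short steps, Python scripts to look and compute and a tool call to move; the robot and the scene stay as the last step left them, time stands still between calls to the robot, and variables do not carry over. Pictures are saved under pics/ and viewed, about 8 in all and at most 12, crops included, and the job is handed in when it is done.

Besides the shell and the picture viewer there is one more tool, called after ">>>" as name(argument=value, ...), one argument or row to a line, values as JSON. jog_arm: Moves the arm, as the interface text tells. Its arguments: {"type":"object","properties":{"commands":{"type":"array","items":{"type":"array","items":{"type":"number"}}},"newtons":{"type":"number"}},"required":["commands"]}

```bash
ls; mkdir -p pics
cat > h.py <<'E'
import numpy as np, cv2
from bench import env
def ray(n,u,v,z):
    p=env.camera_params(n);K=np.array(p["mtx"]);T=np.array(p["camera_from_world"])
    R,t=T[:3,:3],T[:3,3];c=-R.T@t;d=R.T@np.linalg.inv(K)@np.array([u,v,1.])
    return c+d*(z-c[2])/d[2]
def proj(n,P):
    p=env.camera_params(n);K=np.array(p["mtx"]);T=np.array(p["camera_from_world"])
    q=K@(T[:3,:3]@np.array(P)+T[:3,3]);return q[:2]/q[2]
def snap(n,f):
    im=np.array(env.get_image(n));cv2.imwrite("pics/"+f,im);return im
E
python3 - <<'E'
from h import *
for n in("top","scene"):
    snap(n,n+"0.png");p=env.camera_params(n);T=np.array(p["camera_from_world"]);print(n,np.array(p["mtx"]).round(1).tolist(),(-T[:3,:3].T@T[:3,3]).round(3))
print(env.get_state(),env.grip_point_offset)
E
```

```text
pics
top [[431.3, 0.0, 285.5], [0.0, 431.3, 205.9], [0.0, 0.0, 1.0]] [ 0.371 -0.012  1.318]
scene [[492.6, 0.0, 271.7], [0.0, 492.6, 204.5], [0.0, 0.0, 1.0]] [1.011 0.769 1.238]
{'time_s': 0.1, 'joints': array([ 6.82401255e+01,  2.42809203e+01,  9.34251981e+01,  7.81327826e-04,
        6.23721812e+01, -1.08999019e+00]), 'joint_vel': array([ 0.03150962, -0.09405513, -0.06267002,  0.00363702,  0.00981579,
        0.0012632 ]), 'effort': array([-2.54576653e-04, -5.58427691e+01, -2.82447785e+01, -1.16463404e-06,
        2.86435039e-03,  1.32739025e-06]), 'tool_pos': array([0.22042508, 0.58433301, 0.23062669]), 'tool_rot': array([ -91.59616142,   89.92169738, -112.26640852]), 'force': array([0.39817189, 0.31850572, 0.2162411 ]), 'wrist_torque': array([-0.02830437,  0.01767319, -0.02880962]), 'gripper_width': 1.0002013788204036} 0.0187
```

View pics/top0.png

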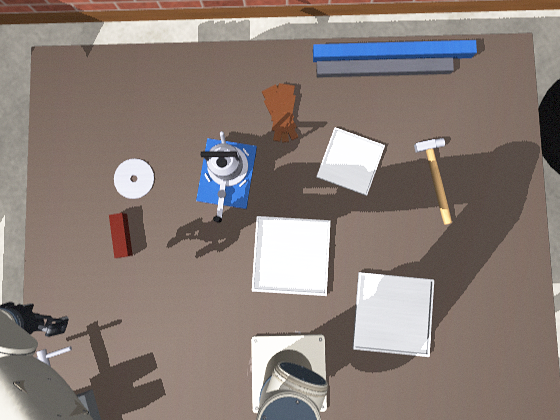

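View pics/scene0.png

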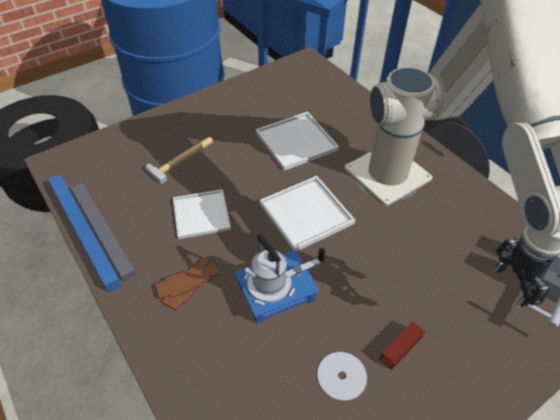

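The top view shows the stand at about (227,173) with its knob at (217,219) and the handle bar at (201–240,154). The smallest tray is at (351,160), about 54 px or 164 mm across. The scene view shows the knob at (321,255) and the handle at (268,246). Next I'll measure with masks and enlarged crops.

Run:
```python
from h import *
t=cv2.imread("pics/top0.png");s=cv2.imread("pics/scene0.png")
# tray
m=((t.min(2)>125)&(t.max(2).astype(int)-t.min(2)<40)).astype(np.uint8);r=np.zeros_like(m);r[120:202,312:392]=1
cs,_=cv2.findContours(m*r,0,2);pts=np.vstack([c for c in cs if cv2.contourArea(c)>20]);b=cv2.minAreaRect(pts);print(b)
P=np.array([ray("top",u,v,.014)[:2] for u,v in cv2.boxPoints(b)]);print("tray",P.round(3).tolist(),P.mean(0).round(4),np.linalg.norm(P-np.roll(P,1,0),axis=1))
# stand blue
h=cv2.cvtColor(t,cv2.COLOR_BGR2HSV);m=cv2.inRange(h,(100,120,60),(125,255,255));m[:130]=0;m[215:]=0;m[:,:190]=0;m[:,262:]=0
b=cv2.minAreaRect(cv2.findNonZero(m));P=np.array([ray("top",u,v,.06)[:2] for u,v in cv2.boxPoints(b)]);print("stand",b,P.round(3).tolist(),P.mean(0),np.linalg.norm(P-np.roll(P,1,0),axis=1))
a=cv2.resize(t[122:232,170:280],(580,580),interpolation=2);c=cv2.resize(s[225:325,230:330],(580,580)[:2],interpolation=2) if 0 else s[225:325,230:330]
a=cv2.resize(t[125:225,175:275],None,fx=4,fy=4,interpolation=2);c=cv2.resize(c,None,fx=4,fy=4,interpolation=2)
cv2.imwrite("pics/crop.png",np.hstack([a,c]))
```

```text
((350.1590576171875, 160.7518768310547), (54.47374725341797, 53.66382598876953), 19.855215072631836)
tray [[0.581, -0.098], [0.737, -0.159], [0.674, -0.314], [0.52, -0.251]] [ 0.6279 -0.2054] [0.1654406  0.16756961 0.16722491 0.1667242 ]
stand ((226.17752075195312, 173.0195770263672), (51.11587905883789, 64.24617767333984), 9.659893035888672) [[0.512, 0.259], [0.701, 0.226], [0.671, 0.077], [0.483, 0.112]] [0.59174168 0.16858084] [0.15058845 0.19186345 0.15267324 0.19128085]
```

View pics/crop.png

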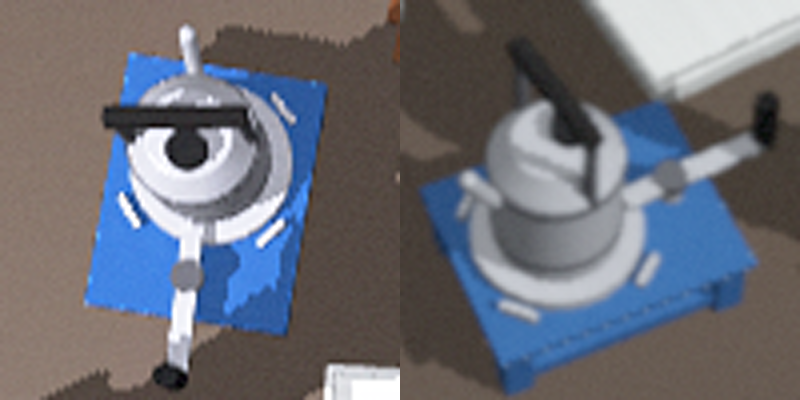

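```bash
cat >> h.py <<'E'
from scipy.spatial.transform import Rotation as Ro
def tool():
    s=env.get_state();return s,Ro.from_euler("xyz",s["tool_rot"],degrees=True).as_matrix(),np.array(s["tool_pos"])
def plan(path,jaw=None):
    "jaw: world angle (deg) of tool y; path: world points. prints turn and tool-axis shifts in mm"
    s,R,p=tool()
    print("t",round(s["time_s"],2),"pos",p.round(4),"jaw",round(np.degrees(np.arctan2(R[1,1],R[0,1])),1),"tilt x",R[:,0].round(3),"F",np.round(s["force"],1),"w",round(s["gripper_width"],3),"j6",s["joints"][5].round(1))
    if jaw is not None:
        a=(jaw-np.degrees(np.arctan2(R[1,1],R[0,1]))+90)%180-90
        T=np.eye(3);x=np.array([0,0,-1.]);y=np.array([np.cos(np.radians(jaw)),np.sin(np.radians(jaw)),0])
        if y@R[:,1]<0:y=-y
        T=np.c_[x,y,np.cross(x,y)];print("total turn rotvec(tool)",Ro.from_matrix(R.T@T).as_rotvec(degrees=True).round(2));R=T
    q=p
    for g in path: print(np.round(g,4),"->",(R.T@(np.array(g)-q)*1000).round(1));q=np.array(g)
E
python3 - <<'E'
from h import *
def tri(a,b):
    A=[];B=[]
    for n,(u,v) in(("top",a),("scene",b)):
        c=np.array(ray(n,u,v,0));d=ray(n,u,v,1)-c;d/=np.linalg.norm(d);M=np.eye(3)-np.outer(d,d);A.append(M);B.append(M@c)
    return np.linalg.solve(sum(A),sum(B))
print("knob top",ray("top",217.5,219.25,.1225),"scene",ray("scene",321.5,248.9,.1225),tri((217.5,219.25),(321.5,248.9)))
e1=ray("top",201,154.3,.229);e2=ray("top",237,154.5,.229);print("bar",e1,e2,(e1+e2)/2)
f1=ray("scene",259.25,235.75,.231);f2=ray("scene",278.75,260.75,.231);print("scene bar",f1,f2,(f1+f2)/2)
O=np.array([.6114,.165]);yw=np.radians(-10.1);piv=O-.085*np.array([np.cos(yw),np.sin(yw)]);print("piv",piv)
k=tri((217.5,219.25),(321.5,248.9))[:2]-piv;print("knob r",np.linalg.norm(k),"ang",np.degrees(np.arctan2(k[1],k[0])), "top piv",ray("top",175+186/4,125+274/4,.075))
plan([[.454,.19,.2]],114)
E
```

```text
knob top [0.45071249 0.1852416  0.1225    ] scene [0.45185551 0.19017523 0.1225    ] [0.45018769 0.18682176 0.11736778]
bar [0.61180863 0.20857867 0.229     ] [0.60889055 0.11601289 0.229     ] [0.61034959 0.16229578 0.229     ]
scene bar [0.61165123 0.1240157  0.231     ] [0.61448078 0.21498213 0.231     ] [0.61306601 0.16949892 0.231     ]
piv [0.52771723 0.17990617]
knob r 0.07783736034353034 ang 174.9027436261996 top piv [0.52856881 0.18072627 0.075     ]
t 0.1 pos [0.2204 0.5843 0.2306] jaw 69.3 tilt x [-0.001 -0.001 -1.   ] F [0.4 0.3 0.2] w 1.0 j6 -1.1
total turn rotvec(tool) [-4.467e+01 -3.000e-02  7.000e-02]
[0.454 0.19  0.2  ] -> [  30.6 -455.2   53. ]
```

>>> jog_arm(
  commands=[
    [-7.5,0,0,0,0,0,-0.1],
    [-7.5,0,0,0,0,0,-0.1],
    [-7.5,0,0,0,0,0,-0.1],
    [-7.5,0,0,0,0,0,-0.1],
    [-7.5,0,0,0,0,0,-0.1],
    [-7.2,0,0,0,0,0,-0.1],
  ],
)

```text
time_s: 0.7
tool_pos: [0.2205, 0.5845, 0.2309]
tool_rot: [-135.8, 89.9, -111.5]
force: [-0.8, 0.4, 0.2]
gripper_width: 0.456
```

```bash
python3 -c "
from h import *
plan([[.452,.188,.2]],114)"
```

```text
t 0.7 pos [0.2205 0.5845 0.2309] jaw 114.3 tilt x [-0.    -0.001 -1.   ] F [-0.8  0.4  0.2] w 0.456 j6 -46.1
total turn rotvec(tool) [ 0.33 -0.04  0.04]
[0.452 0.188 0.2  ] -> [  30.9 -456.3   50.2]
```

>>> jog_arm(
  commands=[
    [0,0,0,0.003,-0.042,0.005,-0.1],
    [0,0,0,0.003,-0.042,0.005,-0.1],
    [0,0,0,0.003,-0.042,0.005,-0.1],
    [0,0,0,0.003,-0.042,0.005,-0.1],
    [0,0,0,0.003,-0.042,0.005,-0.1],
    [0,0,0,0.003,-0.042,0.005,-0.1],
    [0,0,0,0.003,-0.042,0.005,-0.1],
    [0,0,0,0.003,-0.042,0.005,-0.1],
  ],
)

```text
time_s: 1.5
tool_pos: [0.3944, 0.2925, 0.2071]
tool_rot: [-162.4, 90.0, -138.4]
force: [0.0, -0.4, 0.1]
gripper_width: 0.454
```

>>> jog_arm(
  commands=[
    [0,0,0,0.003,-0.04,0.005,-0.1],
    [0,0,0,0.003,-0.04,0.005,-0.1],
    [0,0,0,0,-0.03,0,-0.1],
    [0,0,0,0,-0.01,0,-0.1],
    [0,0,0,0,0,0,-0.1],
  ],
)

```text
time_s: 2.0
tool_pos: [0.4521, 0.1878, 0.2012]
tool_rot: [160.1, 90.0, -176.0]
force: [-0.8, -0.3, -1.1]
gripper_width: 0.454
```

```bash
python3 -c "
from h import *
plan([[.452,.188,.19],[.452,.188,.095]],114)
a=snap('top','t1.png');b=snap('scene','s1.png')
cv2.imwrite('pics/c1.png',np.hstack([cv2.resize(a[145:245,170:270],None,fx=4,fy=4,interpolation=2),cv2.resize(b[190:290,270:370],None,fx=4,fy=4,interpolation=2)]))"
```

```text
t 2.0 pos [0.4521 0.1878 0.2012] jaw 113.9 tilt x [-0. -0. -1.] F [-0.8 -0.3 -1.1] w 0.454 j6 -92.7
total turn rotvec(tool) [-0.11 -0.02 -0.01]
[0.452 0.188 0.19 ] -> [11.2  0.3 -0. ]
[0.452 0.188 0.095] -> [95.  0.  0.]
```

View pics/c1.png

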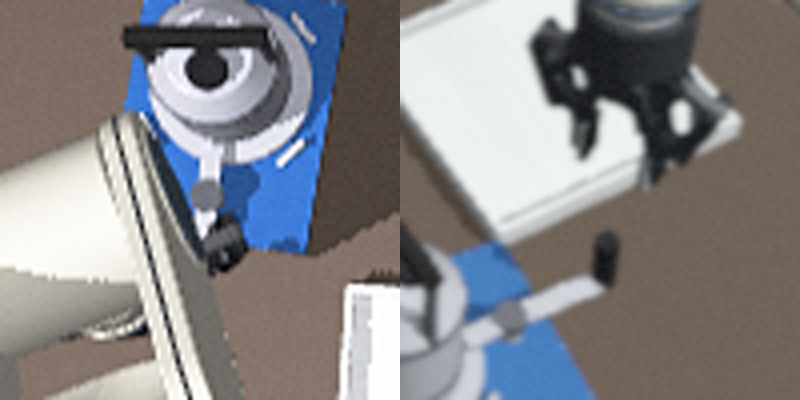

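The knob stands under the fingers: the fingertip midpoint in the scene crop is about (615,168) and the knob top is at (606,240). I'm going down to straddle it.

>>> jog_arm(
  commands=[
    [0,0,0,0.03,0,0,-0.1],
    [0,0,0,0.025,0,0,-0.1],
    [0,0,0,0.02,0,0,-0.1],
    [0,0,0,0.015,0,0,-0.1],
    [0,0,0,0.015,0,0,-0.1],
    [0,0,0,0,0,0,-0.1],
  ],
)

```text
time_s: 2.7
tool_pos: [0.4501, 0.1895, 0.0948]
tool_rot: [174.7, 89.8, -161.2]
force: [-0.5, -0.7, 0.5]
gripper_width: 0.446
```

```bash
python3 -c "
from h import *
piv=np.array([.528,.1803]);
plan([[*(piv+.0765*np.array([np.cos(a),np.sin(a)])),.096] for a in np.radians(np.r_[174:254:8,252])],114)"
```

```text
t 2.7 pos [0.4501 0.1895 0.0948] jaw 114.1 tilt x [-0.003 -0.001 -1.   ] F [-0.5 -0.7  0.5] w 0.446 j6 -92.7
total turn rotvec(tool) [ 0.15 -0.21 -0.02]
[0.4519 0.1883 0.096 ] -> [-1.2 -1.9  1.2]
[0.4515 0.1776 0.096 ] -> [ 0.  -9.6 -4.7]
[0.4527 0.167  0.096 ] -> [  0.  -10.2  -3.3]
[0.4552 0.1567 0.096 ] -> [  0.  -10.5  -1.9]
[0.4592 0.1468 0.096 ] -> [  0.  -10.7  -0.4]
[0.4646 0.1375 0.096 ] -> [  0.  -10.6   1.1]
[0.4711 0.1291 0.096 ] -> [  0.  -10.4   2.6]
[0.4788 0.1217 0.096 ] -> [ 0.  -9.9  4. ]
[0.4875 0.1154 0.096 ] -> [ 0.  -9.2  5.3]
[0.4969 0.1104 0.096 ] -> [ 0.  -8.4  6.6]
[0.5044 0.1075 0.096 ] -> [ 0.  -5.7  5.7]
```

>>> jog_arm(
  commands=[
    [0,0,0,-0.001,-0.01,-0.003,-0.1],
    [0,0,0,0,-0.01,-0.004,-0.1],
    [0,0,0,0,-0.0105,-0.002,-0.1],
    [0,0,0,0,-0.0107,-0.0005,-0.1],
    [0,0,0,0,-0.0106,0.001,-0.1],
    [0,0,0,0,-0.0104,0.0025,-0.1],
    [0,0,0,0,-0.01,0.004,-0.1],
    [0,0,0,0,-0.0092,0.0053,-0.1],
  ],
)

```text
time_s: 3.5
tool_pos: [0.489, 0.1148, 0.0974]
tool_rot: [-18.1, 90.0, 5.9]
force: [-0.8, 0.3, -0.1]
gripper_width: 0.449
```

>>> jog_arm(
  commands=[
    [0,0,0,0,-0.0085,0.0065,-0.1],
    [0,0,0,0,-0.005,0.005,-0.1],
    [0,0,0,0,0,0,-0.1],
    [0,0,0,0,0.006,-0.004,-0.1],
    [0,0,0,0,0,0,-0.1],
    [0,0,0,0,0,0,-0.1],
  ],
)

```text
time_s: 4.1
tool_pos: [0.4974, 0.1122, 0.0973]
tool_rot: [176.4, 90.0, -159.5]
force: [0.5, 0.4, -0.4]
gripper_width: 0.445
```

>>> jog_arm(
  commands=[
    [0,0,0,-0.03,0,0,-0.1],
    [0,0,0,-0.045,0,0,-0.1],
    [0,0,0,-0.05,0,0,0.2],
    [0,0,0,-0.05,0,0,0.4],
    [0,0,0,-0.035,0,0,0.6],
    [0,0,0,0,0,0,1],
    [0,0,0,0,0,0,1],
  ],
)

```text
time_s: 4.8
tool_pos: [0.498, 0.112, 0.308]
tool_rot: [-13.6, 89.9, 10.5]
force: [-0.8, -1.0, -0.6]
gripper_width: 1.001
```

```bash
python3 -c "
from h import *
plan([[.6115,.166,.305]],178)
a=snap('top','t2.png');b=snap('scene','s2.png')
cv2.imwrite('pics/c2.png',np.hstack([cv2.resize(a[130:230,170:270],None,fx=4,fy=4,interpolation=2),cv2.resize(b[200:300,240:340],None,fx=4,fy=4,interpolation=2)]))"
```

```text
t 4.8 pos [0.498 0.112 0.308] jaw 114.0 tilt x [ 0.002  0.    -1.   ] F [-0.8 -1.  -0.6] w 1.001 j6 -102.7
total turn rotvec(tool) [-63.95   0.08   0.08]
[0.6115 0.166  0.305 ] -> [   3.  -111.5   57.9]
```

View pics/c2.png

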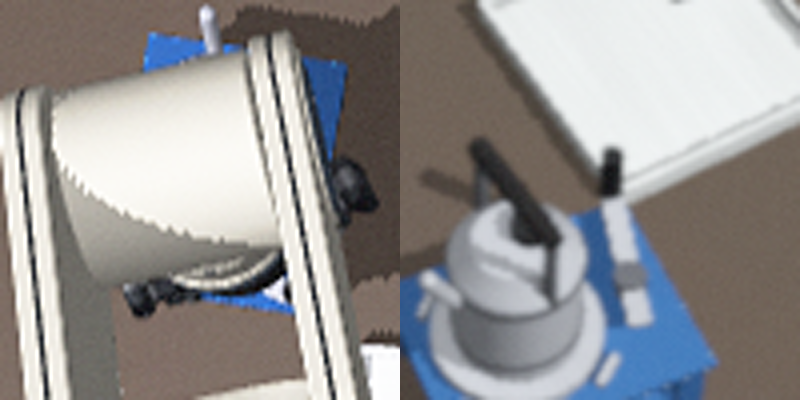

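>>> jog_arm(
  commands=[
    [8.3,0,0,0,0,0,1],
    [8.3,0,0,0,0,0,1],
    [8.3,0,0,0,0,0,1],
    [8.3,0,0,0,0,0,1],
    [8.3,0,0,0,0,0,1],
    [8.3,0,0,0,0,0,1],
    [8.3,0,0,0,0,0,1],
    [8.3,0,0,0,0,0,1],
  ],
)

```text
time_s: 5.7
tool_pos: [0.497, 0.1117, 0.3052]
tool_rot: [-125.5, 89.8, -168.2]
force: [0.8, -0.3, 0.6]
gripper_width: 1.004
```

>>> jog_arm(
  commands=[
    [8.3,0,0,0,0,0,1],
    [8.3,0,0,0,0,0,1],
    [8.3,0,0,0,0,0,1],
    [8.3,0,0,0,0,0,1],
    [8.3,0,0,0,0,0,1],
    [8.3,0,0,0,0,0,1],
    [0,0,0,0,0,0,1],
  ],
)

```text
time_s: 6.4
tool_pos: [0.4971, 0.1117, 0.3054]
tool_rot: [-76.2, 89.8, -168.4]
force: [-0.2, 0.3, -0.5]
gripper_width: 0.999
```

```bash
python3 -c "
from h import *
k=ray('scene',293,237.5,.1225)[:2]-[.528,.1803];print(k,np.linalg.norm(k),'q deg',np.degrees(np.arctan2(k[1],k[0]))%360-169.9)
plan([[.6115,.166,.305]],-2)"
```

```text
[-0.03430874 -0.06660717] 0.07492399139028648 q deg 72.84742102204618
t 6.4 pos [0.4971 0.1117 0.3054] jaw -2.2 tilt x [-0.003 -0.001 -1.   ] F [-0.2  0.3 -0.5] w 0.999 j6 13.6
total turn rotvec(tool) [-0.24  0.05  0.2 ]
[0.6115 0.166  0.305 ] -> [  0.4 112.4 -58.3]
```

>>> jog_arm(
  commands=[
    [0,0,0,0,0.03,-0.016,1],
    [0,0,0,0,0.035,-0.018,1],
    [0,0,0,0,0.03,-0.015,1],
    [0,0,0,0,0.0175,-0.0095,1],
    [0,0,0,0,0,0,1],
    [0,0,0,0,0,0,1],
  ],
)

```text
time_s: 7.0
tool_pos: [0.6117, 0.1658, 0.3057]
tool_rot: [-72.3, 89.8, -164.3]
force: [-0.0, -0.4, -0.1]
gripper_width: 0.999
```

```bash
python3 -c "
from h import *
plan([[.6115,.166,.209]],-2)
b=snap('scene','s3.png')
cv2.imwrite('pics/c3.png',cv2.resize(b[170:310,220:340],None,fx=4,fy=4,interpolation=2))"
```

```text
t 7.0 pos [0.6117 0.1658 0.3057] jaw -2.0 tilt x [-0.003 -0.001 -1.   ] F [-0.  -0.4 -0.1] w 0.999 j6 16.1
total turn rotvec(tool) [-0.02  0.05  0.17]
[0.6115 0.166  0.209 ] -> [96.7 -0.3 -0.2]
```

View pics/c3.png

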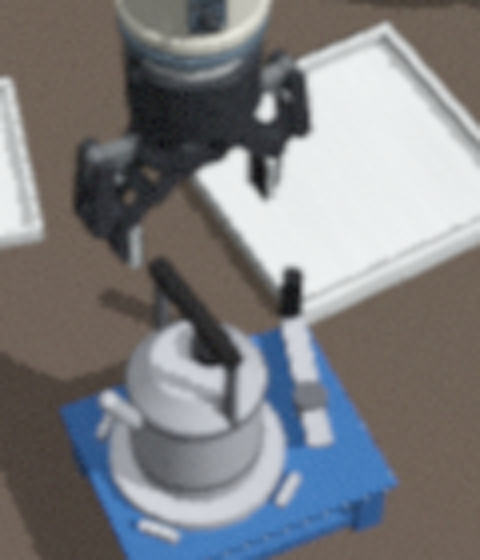

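The keeper is open at about 1.27 rad. The fingertips at (130,255) and (262,190) sit evenly over the bar middle at (197,310). I'm descending and gripping.

>>> jog_arm(
  commands=[
    [0,0,0,0.03,0,0,1],
    [0,0,0,0.025,0,0,1],
    [0,0,0,0.02,0,0,1],
    [0,0,0,0.012,0,0,1],
    [0,0,0,0.009,0,0,1],
    [0,0,0,0,0,0,1],
  ],
)

```text
time_s: 7.65
tool_pos: [0.6119, 0.1657, 0.2106]
tool_rot: [-72.5, 89.9, -164.7]
force: [0.1, -0.2, 0.3]
gripper_width: 1.0
```

>>> jog_arm(
  commands=[
    [0,0,0,0,0,0,0],
    [0,0,0,0,0,0,-0.4],
    [0,0,0,0,0,0,-0.7],
    [0,0,0,0,0,0,-1],
    [0,0,0,0,0,0,-1],
    [0,0,0,0,0,0,-1],
    [0,0,0,0,0,0,-1],
    [0,0,0,0,0,0,-1],
  ],
  newtons=70,
)

```text
time_s: 8.45
tool_pos: [0.6127, 0.1662, 0.2118]
tool_rot: [130.9, 90.0, 38.7]
force: [-3.7, 0.3, 5.3]
gripper_width: 0.161
```

>>> jog_arm(
  commands=[
    [0,0,0,-0.005,0,0,-1],
    [0,0,0,-0.01,0,0,-1],
    [0,0,0,-0.015,0,0,-1],
    [0,0,0,-0.02,0,0,-1],
    [0,0,0,-0.02,0,0,-1],
    [0,0,0,-0.01,0,0,-1],
    [0,0,0,0,0,0,-1],
    [0,0,0,0,0,0,-1],
  ],
)

```text
time_s: 9.25
tool_pos: [0.6123, 0.1659, 0.2909]
tool_rot: [-70.5, 90.0, -162.7]
force: [-0.0, -0.0, -6.9]
gripper_width: 0.163
```

```bash
python3 -c "
from h import *
plan([[.628,-.205,.285]])
b=snap('scene','s4.png');a=snap('top','t4.png')
x=cv2.resize(b[150:310,200:360],None,fx=2.5,fy=2.5,interpolation=2);y=cv2.resize(a[100:260,160:320],None,fx=2.5,fy=2.5,interpolation=2)
cv2.imwrite('pics/c4.png',np.hstack([x,y]))"
```

```text
t 9.25 pos [0.6123 0.1659 0.2909] jaw -2.2 tilt x [-0.001 -0.    -1.   ] F [-0.  -0.  -6.9] w 0.163 j6 16.3
[ 0.628 -0.205  0.285] -> [  6.   29.8 370. ]
```

View pics/c4.png

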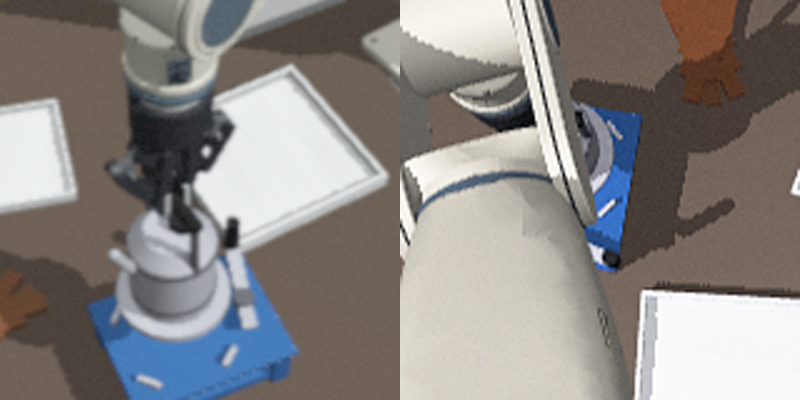

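The canister is lifted upright and clear of the stand, with about 7 N on the wrist. The keeper is still open, with its knob at (232,230). I'm carrying it over the tray.

>>> jog_arm(
  commands=[
    [0,0,0,0,0.001,0.01,-1],
    [0,0,0,0,0.002,0.02,-1],
    [0,0,0,0,0.002,0.03,-1],
    [0,0,0,0,0.003,0.035,-1],
    [0,0,0,0,0.003,0.035,-1],
    [0,0,0,0,0.003,0.035,-1],
    [0,0,0,0,0.003,0.035,-1],
    [0,0,0,0,0.003,0.035,-1],
  ],
)

```text
time_s: 10.15
tool_pos: [0.6231, -0.0717, 0.2906]
tool_rot: [-82.1, 89.9, -174.3]
force: [1.0, 0.9, -7.5]
gripper_width: 0.159
```

>>> jog_arm(
  commands=[
    [0,0,0,0,0.003,0.035,-1],
    [0,0,0,0,0.003,0.035,-1],
    [0,0,0,0,0.002,0.03,-1],
    [0,0,0,0,0.001,0.02,-1],
    [0,0,0,0,0.001,0.01,-1],
    [0,0,0,0,0,0.005,-1],
    [0,0,0,0,0,0,-1],
    [0,0,0,0,0,0,-1],
  ],
)

```text
time_s: 10.95
tool_pos: [0.6286, -0.2036, 0.2912]
tool_rot: [-156.6, 90.0, 111.3]
force: [-0.6, 1.0, -7.5]
gripper_width: 0.164
```

```bash
python3 -c "
from h import *
s=cv2.imread('pics/scene0.png').astype(int)
m=((s.min(2)>120)&(s.max(2)-s.min(2)<45)).astype(np.uint8);r=np.zeros_like(m);r[185:240,165:236]=1
cs,_=cv2.findContours(m*r,0,2);c=max(cs,key=cv2.contourArea)
W=np.float32([ray('scene',*p[0],.014)[:2] for p in c]);b=cv2.minAreaRect(W*1000);print('tray from scene',b)
plan([[.628,-.205,.29]])
b=snap('scene','s5.png');a=snap('top','t5.png')
x=cv2.resize(b[110:270,130:290],None,fx=2.5,fy=2.5,interpolation=2);y=cv2.resize(a[90:250,280:440],None,fx=2.5,fy=2.5,interpolation=2)
cv2.imwrite('pics/c5.png',np.hstack([x,y]))"
```

```text
tray from scene ((630.2977905273438, -199.97100830078125), (179.2345428466797, 167.3838653564453), 68.0760498046875)
t 10.95 pos [ 0.6286 -0.2036  0.2912] jaw -2.1 tilt x [-0.     0.001 -1.   ] F [-0.6  1.  -7.5] w 0.164 j6 -16.9
[ 0.628 -0.205  0.29 ] -> [ 1.2 -0.6  1.4]
```

View pics/c5.png

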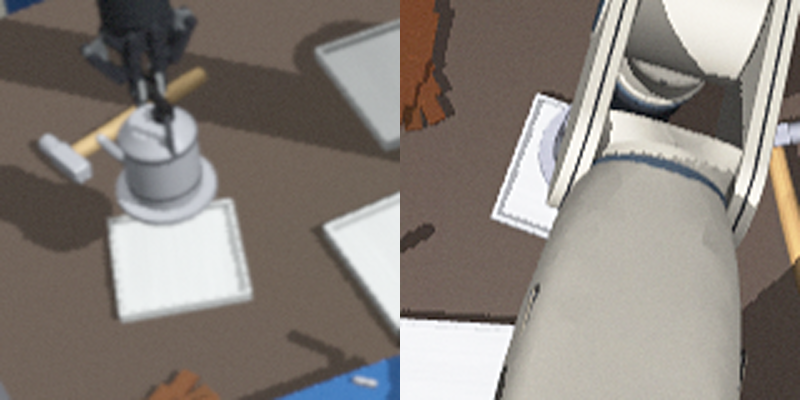

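The canister is over the tray, upright and still held. The two tray estimates agree within 6 mm, the scene one being biased by the outer wall, so I'm using (0.628, −0.205). I'm lowering it.

>>> jog_arm(
  commands=[
    [0,0,0,0.01,0,0.001,-1],
    [0,0,0,0.02,0,0,-1],
    [0,0,0,0.03,0,0,-1],
    [0,0,0,0.025,0,0,-1],
    [0,0,0,0.02,0,0,-1],
    [0,0,0,0.015,0,0,-1],
    [0,0,0,0.007,0,0,-1],
    [0,0,0,0,0,0,-1],
  ],
)

```text
time_s: 11.85
tool_pos: [0.6282, -0.2055, 0.1633]
tool_rot: [-106.7, 89.9, 161.1]
force: [0.6, 0.1, -6.3]
gripper_width: 0.159
```

>>> jog_arm(
  commands=[
    [0,0,0,0.001,0,0,-1],
    [0,0,0,0.001,0,0,-1],
    [0,0,0,0.001,0,0,-1],
    [0,0,0,0.001,0,0,-1],
    [0,0,0,0,0,0,-1],
    [0,0,0,0,0,0,-1],
  ],
)

```text
time_s: 12.45
tool_pos: [0.6286, -0.2059, 0.1604]
tool_rot: [65.5, 90.0, -26.7]
force: [0.5, -0.2, -7.5]
gripper_width: 0.16
```

>>> jog_arm(
  commands=[
    [0,0,0,0.001,0,0,-1],
    [0,0,0,0.001,0,0,-1],
    [0,0,0,0.001,0,0,-1],
    [0,0,0,0,0,0,-1],
  ],
)

```text
time_s: 12.85
tool_pos: [0.6284, -0.2058, 0.1571]
tool_rot: [-103.7, 90.0, 164.2]
force: [0.6, -0.2, -6.6]
gripper_width: 0.161
```

>>> jog_arm(
  commands=[
    [0,0,0,0.0007,0,0,-1],
    [0,0,0,0.0007,0,0,-1],
    [0,0,0,0,0,0,-1],
    [0,0,0,0,0,0,-1],
  ],
)

```text
time_s: 13.25
tool_pos: [0.6286, -0.2059, 0.1561]
tool_rot: [72.0, 90.0, -20.2]
force: [-0.3, 0.4, -6.0]
gripper_width: 0.158
```

>>> jog_arm(
  commands=[
    [0,0,0,0.0007,0,0,-1],
    [0,0,0,0.0007,0,0,-1],
    [0,0,0,0,0,0,-1],
    [0,0,0,0,0,0,-1],
  ],
)

```text
time_s: 13.65
tool_pos: [0.6289, -0.2059, 0.1561]
tool_rot: [74.1, 89.9, -18.1]
force: [-4.9, 1.2, 4.9]
gripper_width: 0.161
```

It is in contact: the force went from −6 to +5 N at the height I expected. I'm releasing.

>>> jog_arm(
  commands=[
    [0,0,0,0,0,0,-0.6],
    [0,0,0,0,0,0,-0.4],
    [0,0,0,0,0,0,0],
    [0,0,0,0,0,0,0.5],
    [0,0,0,0,0,0,1],
    [0,0,0,0,0,0,1],
    [0,0,0,0,0,0,1],
    [0,0,0,0,0,0,1],
  ],
)

```text
time_s: 14.45
tool_pos: [0.6286, -0.2059, 0.1545]
tool_rot: [96.1, 90.0, 4.0]
force: [-0.3, -0.2, 0.4]
gripper_width: 0.999
```

>>> jog_arm(
  commands=[
    [0,0,0,-0.01,0,0,1],
    [0,0,0,-0.02,0,0,1],
    [0,0,0,-0.03,0,0,1],
    [0,0,0,-0.05,0,0,1],
    [0,0,0,-0.05,0,0,1],
    [0,0,0,0,0,0,1],
  ],
)

```text
time_s: 15.05
tool_pos: [0.6322, -0.2071, 0.3241]
tool_rot: [72.9, 89.2, -19.2]
force: [0.6, -0.3, 1.5]
gripper_width: 1.0
```

>>> jog_arm(
  commands=[
    [0,0,0,0,-0.04,-0.03,1],
    [0,0,0,0,-0.04,-0.03,1],
    [0,0,0,0,-0.04,-0.03,1],
    [0,0,0,0,-0.04,-0.03,1],
    [0,0,0,0,-0.04,-0.03,1],
    [0,0,0,0,0,0,1],
  ],
)

```text
time_s: 15.65
tool_pos: [0.4294, -0.0458, 0.3143]
tool_rot: [-111.0, 89.8, 157.0]
force: [0.6, 0.2, 0.1]
gripper_width: 1.0
```

```bash
python3 -c "
from h import *
plan([])
b=snap('scene','s6.png');a=snap('top','t6.png')
x=cv2.resize(b[110:310,130:330],None,fx=2,fy=2,interpolation=2);y=cv2.resize(a[100:240,200:400],None,fx=2,fy=2,interpolation=2);y=cv2.copyMakeBorder(y,0,120,0,0,0)
cv2.imwrite('pics/c6.png',np.hstack([x,y]))"
```

```text
t 15.65 pos [ 0.4294 -0.0458  0.3143] jaw -2.0 tilt x [-0.002  0.001 -1.   ] F [0.6 0.2 0.1] w 1.0 j6 -5.7
```

View pics/c6.png

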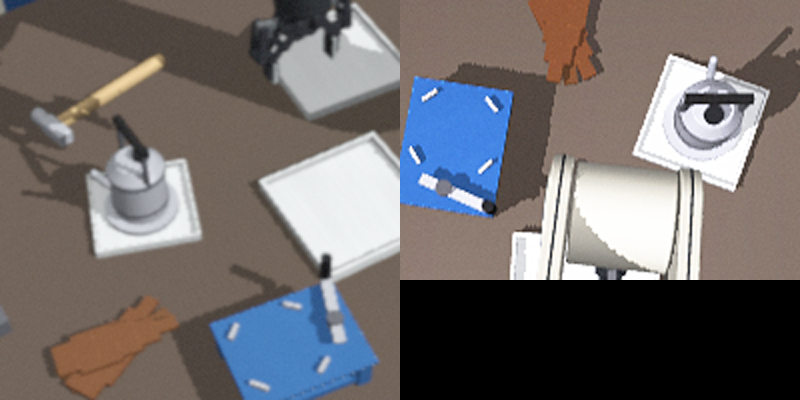

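The canister stands upright in the tray, with the bar at (685–754,99) in the crop and the flange inside the walls. The keeper is still open and the bystanders look unmoved. I'll check the centring and that the bystanders match the first picture, then hand in.

```bash
python3 -c "
from h import *
p=(ray('top',342.5,149.5,.177)+ray('top',377,149.5,.177))/2;d=p[:2]-[.628,-.205];a=np.radians(-22);print(p,'in tray',[d@[np.cos(a),np.sin(a)],d@[-np.sin(a),np.cos(a)]])
k=ray('top',200+(489-400)/2,100+207/2,.1225)[:2]-[.528,.1803];print('keeper rad',np.radians(np.degrees(np.arctan2(k[1],k[0]))%360-169.9))
A=cv2.imread('pics/scene0.png');B=cv2.imread('pics/s6.png');D=(cv2.absdiff(A,B).max(2))
for n,(x,y,w,h) in dict(hammer=(140,132,80,55),blades=(150,255,72,55),disc=(312,348,60,55),offcut=(375,320,55,50)).items():print(n,(D[y:y+h,x:x+w]>50).mean().round(3))
env.close_job()"
```

```text
[ 0.62536146 -0.20810231  0.177     ] in tray [np.float64(-0.0012842687796468593), np.float64(-0.0038648240632303955)]
keeper rad 1.286381516398156
hammer 0.07
blades 0.023
disc 0.0
offcut 0.0
the job is handed in; nothing more can be done
```

The canister is standing in the smallest drip tray, and the job was handed in at about 16 s of the 54 s allowed. `close_job` gives no verdict, so I don't know how it was judged.

I swung the keeper clear by straddling its knob with the fingers. Then I gripped the canister's handle from above, lifted it about 80 mm, carried it over and lowered it in 1 mm steps until it touched. I let go and moved the arm well away.

The last checks showed:
- **Canister:** it looks upright in the last pictures. It is about 1 mm and 4 mm off the tray's centre along its two sides, against 22 mm allowed.
- **Set-down:** the wrist force reading was about 5 N at contact.
- **Keeper:** it is still open at about 1.29 rad, against the 0.9 needed.
- **Gripper:** the readings show it free of contact.
- **Bystanders:** the disc and offcut are unchanged in the pictures. The hammer and blade stack areas differ in 7% and 2% of pixels. I put that down to changed shadows, because both lie where they did and the arm stayed clear of them.

One disagreement: the two cameras placed the tray's centre up to 6 mm apart. I put that down to the tray's outer wall showing in the scene view, and used the top view's figure.

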